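# Clear the glue bottle and hold the spring jaw of the frame fixture open at its index

## Robot

A 6-joint arm with a two-finger parallel gripper is mounted at the origin on a cart in front of the work surface, level with it; the furniture and walls round the work are solid. World frame = base frame: x ahead of the robot, y to its left, z up, the work surface at z = 0. Lengths are in m, angles in rad, forces in N, time in s.
With the tool pointing down it reaches from about 0.35 to 0.875 m from the base axis. Payload 4.2 kg.
Tool frame: the origin (TCP) lies at the very end of the fingers, on their centre line; the grasp point (between the pads) lies behind it (env.grip_point_offset is the z of the grasp point in the tool frame, in m); z points along the fingers, y is the line along which they close (so a half turn about z gives the same grasp; the last joint's range is limited). The gripper opens to 85 mm and grips with 20 to 120 N. Pads are 22 mm wide; open, the fingers measure 114 mm over their backs; the gripper's body (76 mm by 85 mm) begins 54 mm behind the grasp point. The pads swing forward as they close: fully open they stand 13 mm farther back than shut.
Start: joints at [-0.891, 0.385, 0.008, 0, -1.194, -0.259], TCP at [0.255, -0.57, 0.231] pointing down, gripper open.
Joint ranges: [-3.14, 3.14], [-1.21, 2.06], [-1.07, 1.41], [-3.16, 2.05], [-2.99, -0.16], [-3.1, 3.1]. Speed limits (rad/s): [2.79, 2.79, 3.14, 3.14, 3.14, 3.14].

## Interface

Orientations are given as a unit quaternion [w, x, y, z].
In Python, from bench import status, read_camera, ticket, env gives the robot as it stands. The module is installed in compiled form; this text tells all that it offers.
- The arm moves only by the tool play_rows, never from a script. Its argument "series" is a list of rows, each a list of 3 entries, a list of its own where there are three numbers: the turn, a rotation vector about the world's x, y, z in degrees, then the shift along the world's x, y, z in cm, then the closure in counts, from 0 (fully open) to 255 (shut). A call has 1 to 10 rows; each row is the pose to reach, as a shift and turn from the pose commanded when the call began; what a row does not reach only later rows make up. A row lasts 1/10 s, in which the tool goes at most 50 mm and 8.59 degrees, less where a joint would pass 70% of its speed; a pose out of reach is approached as far as the arm can. A call with a gripper value outside its range is refused whole. The fingers move at their own pace and stop on an object; the grip force is fixed at half the most. Time passes only in rows, so rows that repeat a pose let the fingers close. It gives the time, the measured TCP pose, the force, the opening and the grip force at its end, in the units of the state.
- status.get_state(): the state, without advancing time (a new reading comes with each control period).
- read_camera(name): name is "scene" or "top" or "wrist"; returns a dict with "color" (420x560x3 uint8, blue, green, red), "z_map" (420x560 float32, m along the optical axis (not along the pixel's ray), 0 where there is no reading), "fx", "fy", "cx", "cy" (pixels), "origin" and "rotation" of the camera in the world. Camera axes: x right, y down, z forward; pixel columns grow to the right and rows downward; lengths in m; the calibration is good to about 2 mm. A picture is of the moment at which its call begins.
- ticket.sign_off(): hands the job in; it is judged then, once.
The state is a dict: "t": time; "q": joint angles; "joint_vel": joint speeds; "tau": joint torques, N m; "tcp_pos": TCP position; "tcp_rot": TCP orientation; "ft_force": force on the tool from outside, world axes, zero at the start; "wrist_torque": the same for the moment, N m; "opening": opening from 0.0 (shut) to 1.0 (fully open); "finger_force": force on a finger pad.
Only numpy, scipy, OpenCV 4.12 (cv2) and the standard library are available. Lean on these libraries where they do the work, as an engineer would, in place of code of your own. Each camera call takes 0.05 s, during which the arm holds its last target. There are 200 camera calls.

## Task

The small glue bottle has been left standing on the frame-holding fixture, in front of its spring-loaded slide: first lift it off and stand it upright on the table, letting go of it, with the slide still shut. Then take the slide's black pull bar, draw it out towards the near end until the slide's pointer lines up with the point of the index block, and keep it there for at least 3 seconds so that the jaws stay open for a frame to be put in; finish while still holding the bar, as the spring would snap the jaw shut. Leave the other things on the table alone.

Things in the scene. Friction and masses are not known exactly. Their poses are not given: they have to be found in the camera images.
- fixture: spectacle-frame holding fixture, fixed: aluminium plate 270 x 150 x 12 mm, green fixed jaw (60 mm high) at the far end. Origin on the table under the plate; x runs along the slide away from the robot (plate from x = -150 to +120 mm), y to the left, z up. Two steel guide strips (outer faces at y = +-41 mm, tops 24 mm above the table) flank the channel.
- slide: spring-return slide, axes as the fixture. Origin on the plate's top (12 mm above the table) under the middle of the pull bar; shut, it is at fixture x = -30, y = 0 mm. Pulled to fixture -x, 85 mm at most; the spring pulls back with 5 N when shut, 1 N more per 10 mm, and it does not stay by itself. Sled 26 mm above the table, x = -10 to +100 mm; moving jaw at its far end, 64 mm above the table.
- pull_bar (a point): centre of the black pull bar, 68 mm above the table; axes as the fixture. The bar lies across the slide: 12 mm thick along x, 76 mm long along y, 16 mm high; it stands on two 9 mm posts at y = +-24 mm and can be gripped from above in the 39 mm between them, one finger before and one behind it (free height under it 34 mm).
- slide_pointer (a point): tip of the slide's pointer, a 6 mm wide steel finger that sticks out to the left (+y) from under the pull bar: slide x = 0, y = +58 mm, 15.5 mm above the slide's origin; same axes as the fixture
- index_point (a point): point of the index block, which is clamped on the scale along the left edge of the base plate (14 x 12 mm, about 30 mm high with its screw, its point facing right). The slide is at the mark when the slide pointer has the same fixture x as this point. 45 to 65 mm from the shut position; same axes as the fixture
- bottle: small glue bottle standing upright: white body 27 mm across and 48 mm high, red cap/nozzle above it (16 mm across as a solid, to 80 mm height). Origin at the centre of its underside, z along the bottle. At the start it stands on the base plate (12 mm above the table) in the channel 40 to 52 mm in front of the pull bar. The table about x 0.42 to 0.54, y -0.22 to -0.10 (right of the fixture, beyond the screwdriver) is always free to stand it on.
- driver: bystander, to be left alone: precision screwdriver, 112 mm long, 13 mm thick, lying on the table right of the fixture; origin at the centre of its underside
- tape: bystander, to be left alone: roll of tape lying flat, 96 mm across, 24 high; origin at the centre of its underside
- cleaner: bystander, to be left alone: hexagonal dispenser, 53x60 mm, 129 high, standing at the right; origin at the centre of its underside
There are look-alikes about, which are no part of the job. What is shaped like the bottle but blue or orange is not meant.

How it is judged:
On the way, in this order (a step that is already met when the one before it is completed fails the run):
1. the glue bottle stands upright on the table, let go and at rest, while the slide is still shut (within 5 mm) (height (world z) of bottle between -0.006 and 0.006 m and angle between bottle's own z axis and vertical below 0.15 rad and linear speed of bottle below 0.03 m/s and contact force between the fingers and bottle below 0.1 N and x of slide in the frame of fixture above -0.035 m), for 0.3 s.
2. the slide is held by the fingers with its pointer within 5 mm of the index point for 2 seconds (x of slide_pointer in the frame of index_point between -0.005 and 0.005 m and contact force between the fingers and slide above 2 N), for 2 s.
At the end, for the whole second after the job is handed in: The fingers hold the slide (contact force over 2 N), at rest, with its pointer within 5 mm of the index point along the slide; the glue bottle stands upright (tilt under 0.15 rad) on the table itself, not on the fixture, untouched and at rest (all of step 2 and height (world z) of bottle between -0.006 and 0.006 m and angle between bottle's own z axis and vertical below 0.15 rad and linear speed of bottle below 0.03 m/s and contact force between the fingers and bottle below 0.1 N and linear speed of slide below 0.01 m/s); the arm keeps its last pose, push and grip.
It fails at once if a bystander is shifted by more than 30 mm (distance of any of driver, tape, cleaner from where it was at the start of the episode above 0.03 m).
It also fails if it takes over 61 s, if anything falls off the work surface, if the arm or the gripper's body presses on something with over 40 N, if the wrist force passes 120 N, or if a joint passes its speed limit or range.

## Working session

There is one attempt and no reset: what is moved stays moved. The work goes in short steps, Python scripts to look and compute and a tool call to move; the robot and the scene stay as the last step left them, time stands still between calls to the robot, and variables do not carry over. Pictures are saved under pics/ and viewed, at most 10 in all, crops included, and the job is handed in when it is done.

Besides the shell and the picture viewer there is one more tool, called after "Emit:" as name([rows], argument=value, ...), one row to a line, values as JSON. play_rows: Moves the arm, as the interface text tells. Its arguments: {"type":"object","properties":{"series":{"type":"array"}},"required":["series"]}

```bash
mkdir -p pics; cat > h.py <<'E'
import numpy as np, cv2
from bench import status, read_camera, ticket, env
def pts(c):
    z=c["z_map"]; v,u=np.mgrid[:z.shape[0],:z.shape[1]]
    p=np.stack([(u-c["cx"])/c["fx"]*z,(v-c["cy"])/c["fy"]*z,z],-1)
    return p@np.array(c["rotation"]).T+np.array(c["origin"])
def ray(c,u,v,h):
    d=np.array(c["rotation"])@[(u-c["cx"])/c["fx"],(v-c["cy"])/c["fy"],1]
    o=np.array(c["origin"]); return o+d*(h-o[2])/d[2]
E
python3 - <<'E'
from h import *
import pickle
D={n:read_camera(n) for n in("scene","top")}
pickle.dump(D,open("d0.pkl","wb"))
for n in D: cv2.imwrite(f"pics/{n}0.png",D[n]["color"]); print(n,D[n]["origin"],D[n]["rotation"],D[n]["fx"])
s=status.get_state(); print(s, env.grip_point_offset)
E
```

```text
scene [0.15652159 0.60948927 0.67118581] [ 0.11091824 -0.23283496  0.87652324 -0.40643823] 389.17526724186354
top [0.28256116 0.02343004 1.28800035] [-0.06457337  0.71385294 -0.69366419  0.07123382] 445.1632531522099
{'t': 0.1, 'q': array([-8.91404570e-01,  3.85476776e-01,  6.77028353e-03, -4.25523507e-04,
       -1.19399266e+00, -2.58564207e-01]), 'joint_vel': array([ 0.00036541, -0.00285243,  0.0024324 ,  0.00270118,  0.00056509,
        0.00053175]), 'tau': array([-4.96309895e-04, -3.93319094e+01,  1.88929027e+01,  4.19796333e+00,
       -2.59485561e-03,  7.09720837e-06]), 'tcp_pos': array([ 0.25510635, -0.57000174,  0.23033716]), 'tcp_rot': array([-2.53606635e-04, -2.08787724e-01,  9.77960501e-01,  9.38074054e-04]), 'ft_force': array([0.42790483, 0.30597579, 0.09962604]), 'wrist_torque': array([ 0.01771076, -0.00097546,  0.03022693]), 'finger_force': 0.0, 'opening': 0.9991079826581403} -0.0187
```

```bash
sed -i 's/^import numpy.*/import numpy as np, cv2, pickle\nfrom scipy.spatial.transform import Rotation as R\ndef rm(c): w,x,y,z=c["rotation"]; return R.from_quat([x,y,z,w]).as_matrix()/; s/np.array(c\["rotation"\])/rm(c)/' h.py; cat h.py
```

```text
import numpy as np, cv2, pickle
from scipy.spatial.transform import Rotation as R
def rm(c): w,x,y,z=c["rotation"]; return R.from_quat([x,y,z,w]).as_matrix()
from bench import status, read_camera, ticket, env
def pts(c):
    z=c["z_map"]; v,u=np.mgrid[:z.shape[0],:z.shape[1]]
    p=np.stack([(u-c["cx"])/c["fx"]*z,(v-c["cy"])/c["fy"]*z,z],-1)
    return p@rm(c).T+np.array(c["origin"])
def ray(c,u,v,h):
    d=rm(c)@[(u-c["cx"])/c["fx"],(v-c["cy"])/c["fy"],1]
    o=np.array(c["origin"]); return o+d*(h-o[2])/d[2]
```

View pics/top0.png

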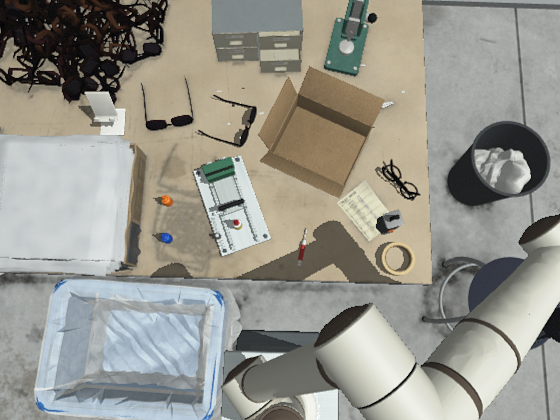

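View pics/scene0.png

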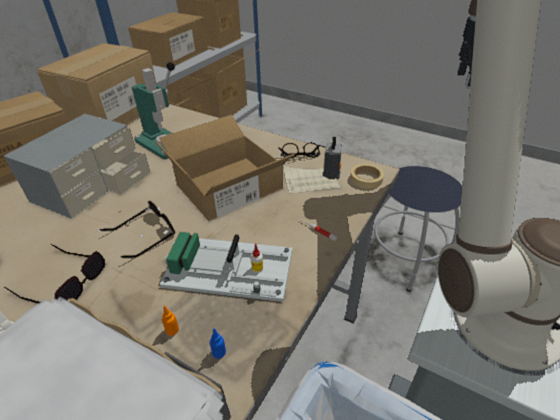

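Top view: the candidates are orange (165,200) and blue (165,237), which are look-alikes, and white with a red cap (237,223) standing in the channel, which is the one I want. The pull bar is at (231,205), the index block near (215,236), the screwdriver at (302,245), and the tape and cleaner are at the right.

```bash
python3 - <<'E'
from h import *
D=pickle.load(open("d0.pkl","rb")); c=D["top"]; P=pts(c)
im=c["color"]; cv2.imwrite("pics/crop1.png",cv2.resize(im[145:265,180:320],None,fx=5.5,fy=4.95*1.0,interpolation=cv2.INTER_CUBIC)[:600,:800])
s=D["scene"]["color"][220:310,150:310]; cv2.imwrite("pics/crop2.png",cv2.resize(s,None,fx=5,fy=5,interpolation=cv2.INTER_CUBIC))
W=P[150:260,185:275].reshape(-1,3); C=im[150:260,185:275].reshape(-1,3).astype(int)
pl=W[(abs(W[:,2]-.012)<.004)&(C.min(1)>110)]
(cx,cy),(w,h),a=cv2.minAreaRect((pl[:,:2]*1000).astype(np.float32)); print("plate",cx,cy,w,h,a,len(pl))
b=W[(W[:,2]>.065)&(W[:,2]<.083)]; dark=(C[(W[:,2]>.06)&(W[:,2]<.083)].max(1)<80)
bb=W[(W[:,2]>.06)&(W[:,2]<.083)][dark]; print("bar",cv2.minAreaRect((bb[:,:2]*1000).astype(np.float32)),bb.mean(0),len(bb))
g=(C[:,1]>C[:,2]+25)&(C[:,1]>C[:,0]+5); G=W[g&(W[:,2]>.05)]; print("green",cv2.minAreaRect((G[:,:2]*1000).astype(np.float32)))
r=(C[:,2]>C[:,1]+70); print("red",W[r].mean(0),W[r].max(0),r.sum())
for n,(u,v) in dict(table=(290,200),drv=(302,245)).items(): print(n,P[v,u])
E
```

```text
plate 587.4927978515625 131.28594970703125 286.544189453125 244.2685546875 21.44920539855957 2280
bar ((603.5888671875, 173.3681640625), (120.75635528564453, 72.7610092163086), 23.672863006591797) [0.56526239 0.15728425 0.0733042 ] 128
green ((476.7419738769531, 133.63404846191406), (437.73651123046875, 88.26795959472656), 18.17573356628418)
red [0.50427848 0.1344815  0.07681724] [0.51145651 0.14102505 0.09264837] 19
table [ 0.5894848  -0.01562604  0.00103283]
drv [ 0.45449523 -0.05301743  0.01184968]
```

View pics/crop1.png

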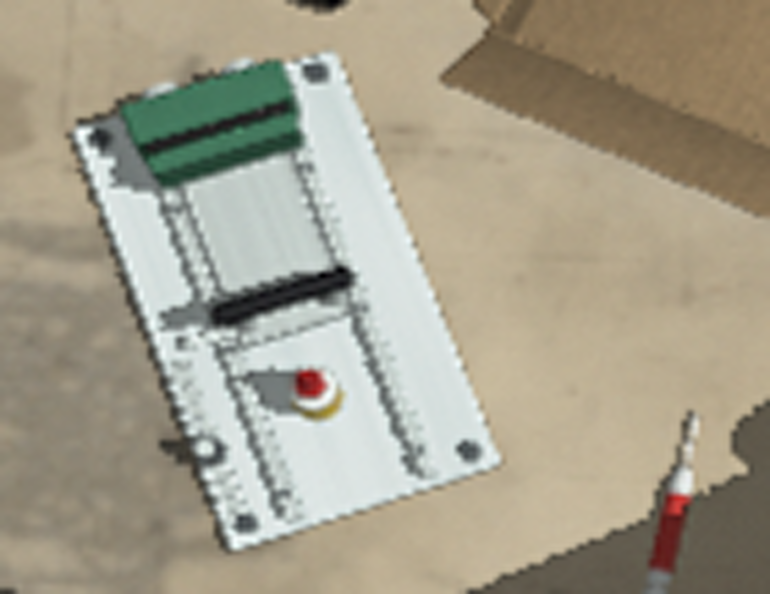

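The crop confirms the white bottle with a red cap (crop 312,385) standing in the channel before the black bar (282,294). The index block is at (208,450). Plate corners are at (75,130), (335,52), (502,462) and (232,550).

```bash
python3 - <<'E'
from h import *
D=pickle.load(open("d0.pkl","rb")); c=D["top"]
f=lambda x,y,h: ray(c,180+x/5.5,145+y/4.95,h)
K=np.array([f(*k,.012)[:2] for k in((75,130),(335,52),(502,462),(232,550))]) # FL FR NR NL
ref=np.array([[.12,.075],[.12,-.075],[-.15,-.075],[-.15,.075]])
A=K-K.mean(0);B=ref-ref.mean(0)
yaw=np.arctan2((B[:,0]*A[:,1]-B[:,1]*A[:,0]).sum(),(A*B).sum())
Rm=np.array([[np.cos(yaw),-np.sin(yaw)],[np.sin(yaw),np.cos(yaw)]]); o=K.mean(0)-Rm@ref.mean(0)
print("yaw",np.degrees(yaw),"o",o,"res",(ref@Rm.T+o-K)*1000)
for n,k in dict(bar=(282,294,.076),index=(208,450,.04),cap=(308,383,.092)).items():
    p=f(*k)[:2]; print(n,p,Rm.T@(p-o))
print("expected bar",Rm@[-.03,0]+o)
s=status.get_state()["tcp_rot"]; m=R.from_quat([s[1],s[2],s[3],s[0]]).as_matrix(); print(m.round(3))
E
```

```text
yaw 21.522329484402817 o [0.58204262 0.16053202] res [[ 0.24690795  1.01143291]
 [ 1.77443693 -0.29318187]
 [-1.29497479 -0.56254154]
 [-0.72637009 -0.15570951]]
bar [0.5540572  0.15002224] [-0.02988978  0.00048986]
index [0.46966112 0.18739403] [-0.09469096  0.06621775]
cap [0.50062067 0.13305458] [-0.08582525  0.0043092 ]
expected bar [0.55413438 0.1495261 ]
[[-0.913 -0.408 -0.001]
 [-0.408  0.913  0.002]
 [ 0.     0.002 -1.   ]]
```

Emit:
play_rows([
  [[0,0,0],[1.5,5,0],60],
  [[0,0,0],[3,10,0],100],
  [[0,0,-1],[4.4,15,0],100],
  [[0,0,-1],[5.9,19.7,0],100],
  [[0,0,-2.6],[7.3,24.5,0],100],
  [[0,0,-2.6],[8.7,29,0],100],
  [[0,0,-2.6],[10.1,33.8,0],100],
  [[0,0,-2.6],[11.5,38.5,0],100],
  [[0,0,-2.6],[12.9,43.2,0],100],
  [[0,0,-2.6],[14.3,47.9,0],100],
])

```text
t: 1.1
tcp_pos: [0.3981, -0.0894, 0.2314]
tcp_rot: [0.0, -0.187, 0.982, 0.0]
ft_force: [1.4, 0.4, 0.4]
opening: 0.611
finger_force: 0.0
```

Emit:
play_rows([
  [[0,0,0],[1.5,4.7,0],100],
  [[0,0,0],[3.0,9.4,0],100],
  [[0,0,0],[4.5,14.0,0],100],
  [[0,0,0],[6.0,18.5,0],100],
  [[0,0,0],[7.2,22,0],100],
  [[0,0,0],[7.2,22,0],100],
  [[0,0,0],[7.2,22,0],100],
])

```text
t: 1.8
tcp_pos: [0.4699, 0.1291, 0.2305]
tcp_rot: [-0.001, -0.187, 0.982, -0.0]
ft_force: [-0.2, -0.7, -0.1]
opening: 0.607
finger_force: 0.0
```

```bash
python3 - <<'E'
from h import *
c=read_camera("wrist"); pickle.dump(c,open("w1.pkl","wb")); cv2.imwrite("pics/w1.png",c["color"]); print(c["origin"],rm(c).round(2))
s=status.get_state(); print(s["tcp_pos"],s["opening"],s["q"])
E
```

```text
[0.40507105 0.10405246 0.3740346 ] [[-0.37  0.89  0.25]
 [ 0.93  0.35  0.1 ]
 [ 0.    0.27 -0.96]]
[0.46974597 0.1283263  0.23073626] 0.6068001200715352 [ 6.00860124e-01  1.49778932e-01 -3.19344552e-01 -2.93495677e-04
 -1.10329990e+00 -1.79589588e+00]
```

View pics/w1.png

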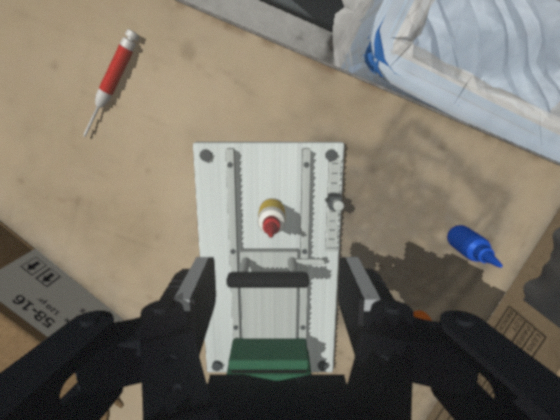

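Wrist view: the bottle is at (271,215), with its cap tip at (272,230). The bar is centred at (268,279), the slide pointer tip is near (326,262), and the index block is at (337,203).

```bash
cat >> h.py <<'E'
YAW=np.radians(21.52); O=np.array([.58204,.16053]); RM=np.array([[np.cos(YAW),-np.sin(YAW)],[np.sin(YAW),np.cos(YAW)]])
fix=lambda p: RM.T@(np.asarray(p)[:2]-O)
E
python3 - <<'E'
from h import *
c=pickle.load(open("w1.pkl","rb")); P=pts(c); im=c["color"].astype(int)
m=(im[...,2]>im[...,1]+70)&(im[...,0]<110); m[:,:240]=0; m[:,300:]=0; m[:190]=0;m[250:]=0
m2=m&(im[...,1]<90)
q=P[m2]; print("cap n",len(q),q.mean(0),q.max(0)); t=q[q[:,2]>q[:,2].max()-.006].mean(0); print("tip",t,fix(t))
sub=P[190:245,245:300].reshape(-1,3); k=sub[(sub[:,2]>.055)&(sub[:,2]<.064)]; print("shoulder",k.mean(0),fix(k.mean(0)),len(k))
d=(im.max(-1)<60)&(P[...,2]>.068)&(P[...,2]<.084); d[:260]=0; d[295:]=0; d[:,:220]=0; d[:,315:]=0
b=P[d]; bf=(b[:,:2]-O)@RM; print("bar",len(b),np.percentile(bf,[2,50,98],axis=0),b[:,2].mean())
for n,(u,v,h) in dict(cNL=(343,143,.012),cNR=(193,143,.012)).items(): print(n,fix(ray(c,u,v,h)))
cv2.imwrite("pics/w1c.png",cv2.resize(c["color"][170:290,230:360],None,fx=5,fy=5,interpolation=cv2.INTER_CUBIC))
E
```

```text
cap n 96 [0.49938862 0.13373808 0.07421426] [0.50685995 0.14087817 0.09248714]
tip [0.50093653 0.13577494 0.09048595] [-0.08453051  0.00672148]
shoulder [0.4978269  0.13544116 0.0575656 ] [-0.08754581  0.00755167] 258
bar 968 [[-0.03807838 -0.02939653]
 [-0.03529181  0.00573971]
 [-0.02948207  0.03905548]] 0.0747348517567912
cNL [-0.15090108  0.07807382]
cNR [-0.15068474 -0.06998596]
```

View pics/w1c.png

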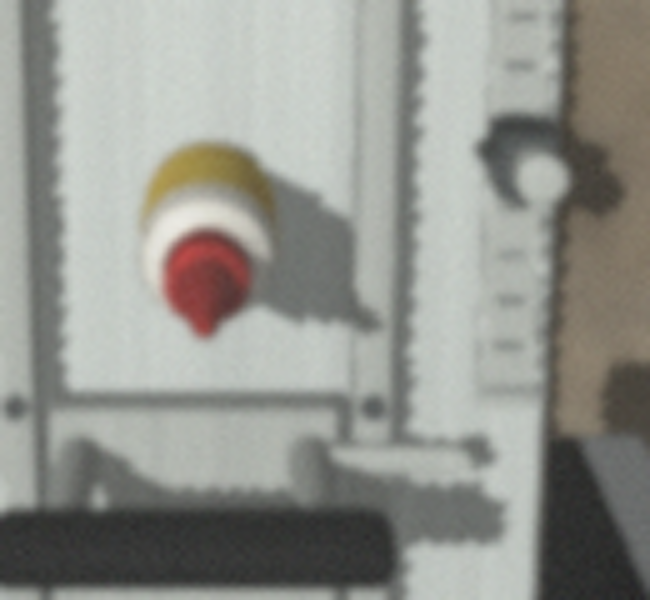

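Emit:
play_rows([
  [[0,0,0],[2,0.3,-4],100],
  [[0,0,0],[3.1,0.55,-8],100],
  [[0,0,0],[3.1,0.55,-12],100],
  [[0,0,0],[3.1,0.55,-14.5],100],
  [[0,0,0],[3.1,0.55,-16.5],100],
  [[0,0,0],[3.1,0.55,-18.5],100],
  [[0,0,0],[3.1,0.55,-20.1],100],
  [[0,0,0],[3.1,0.55,-20.1],100],
])

```text
t: 2.65
tcp_pos: [0.4995, 0.1319, 0.0286]
tcp_rot: [-0.002, -0.186, 0.983, -0.001]
ft_force: [0.5, -0.1, -0.1]
opening: 0.606
finger_force: 0.0
```

Emit:
play_rows([
  [[0,0,0],[0,0,0],130],
  [[0,0,0],[0,0,0],160],
  [[0,0,0],[0,0,0],190],
  [[0,0,0],[0,0,0],255],
  [[0,0,0],[0,0,0],255],
  [[0,0,0],[0,0,0],255],
  [[0,0,0],[0,0,0],255],
  [[0,0,0],[0,0,0],255],
])

```text
t: 3.45
tcp_pos: [0.5021, 0.1343, 0.0317]
tcp_rot: [0.001, -0.187, 0.982, 0.0]
ft_force: [-1.0, -0.7, 6.6]
opening: 0.285
finger_force: 58.8
```

```bash
python3 - <<'E'
from h import *
c=pickle.load(open("w1.pkl","rb"))
i=fix(ray(c,326,200,.0275)); p=fix(ray(c,323.6,261,.0275)); print(i,p,p-i)
b=fix(ray(c,230+195/5,170+548/5,.076)); print("bar",b)
E
```

```text
[-0.0967806   0.06133249] [-0.03162401  0.0613511 ] [6.51565828e-02 1.86104246e-05]
bar [-0.03486937  0.00581296]
```

Emit:
play_rows([
  [[0,0,0],[0,0,2],255],
  [[0,0,0],[0,0,5],255],
  [[0,0,0],[0,0,8],255],
  [[0,0,0],[0,0,11],255],
  [[0,0,0],[-0.4,-4,12],255],
  [[0,0,0],[-0.8,-8,12],255],
  [[0,0,0],[-1.1,-12.5,12],255],
  [[0,0,0],[-1.4,-17,12],255],
  [[0,0,0],[-1.7,-21.5,12],255],
  [[0,0,0],[-2,-25.5,12],255],
])

```text
t: 4.45
tcp_pos: [0.4807, -0.1227, 0.1506]
tcp_rot: [0.0, -0.187, 0.982, 0.0]
ft_force: [1.2, 0.3, -0.2]
opening: 0.29
finger_force: 58.9
```

Emit:
play_rows([
  [[0,0,0],[0,-3,0],255],
  [[0,0,0],[0,-4,-1],255],
  [[0,0,0],[0,-4,-4],255],
  [[0,0,0],[0,-4,-7],255],
  [[0,0,0],[0,-4,-9.5],255],
  [[0,0,0],[0,-4,-11],255],
  [[0,0,0],[0,-4,-12],255],
  [[0,0,0],[0,-4,-12.5],255],
  [[0,0,0],[0,-4,-12.5],255],
])

```text
t: 5.35
tcp_pos: [0.4812, -0.1606, 0.025]
tcp_rot: [-0.0, -0.187, 0.982, 0.0]
ft_force: [-0.3, 0.7, 0.2]
opening: 0.291
finger_force: 59.0
```

```bash
python3 - <<'E'
from h import *
c=read_camera("scene"); cv2.imwrite("pics/s2.png",cv2.resize(c["color"][150:330,200:440],None,fx=3.3,fy=3.3,interpolation=cv2.INTER_CUBIC))
s=status.get_state(); print(s["tcp_pos"],s["ft_force"],s["opening"],s["finger_force"])
E
```

```text
[ 0.48167008 -0.1607411   0.02556846] [ 0.85037977 -0.64601819 -0.78498035] 0.28727835426512255 58.96285057067871
```

View pics/s2.png

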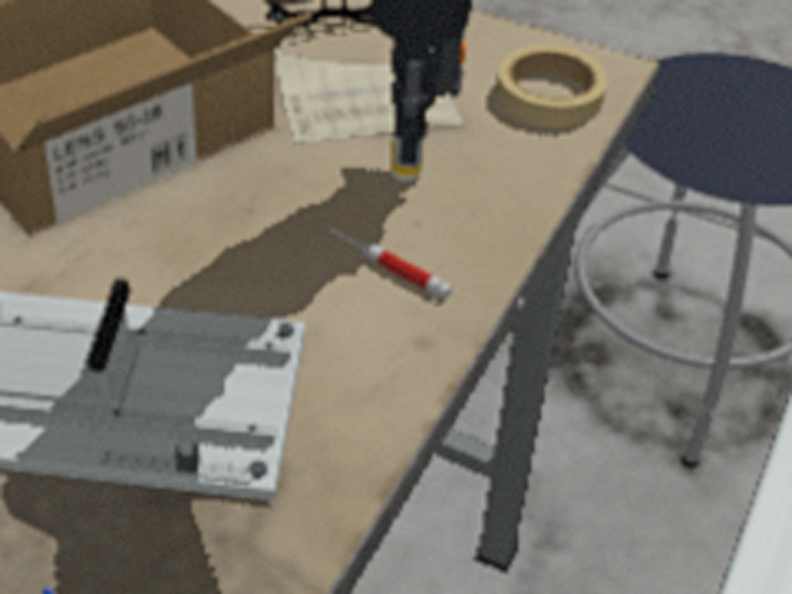

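The bottle hangs upright in the fingers at crop (405,165), just above free table, and the slide is shut. I'll lower it until it touches.

Emit:
play_rows([
  [[0,0,0],[0,0,-0.2],255],
  [[0,0,0],[0,0,-0.3],255],
  [[0,0,0],[0,0,-0.4],255],
  [[0,0,0],[0,0,-0.4],255],
])

```text
t: 5.8
tcp_pos: [0.4813, -0.1609, 0.0214]
tcp_rot: [0.0, -0.187, 0.982, -0.0]
ft_force: [0.4, -0.5, -0.9]
opening: 0.291
finger_force: 59.0
```

Emit:
play_rows([
  [[0,0,0],[0,0,-0.1],255],
  [[0,0,0],[0,0,-0.2],255],
  [[0,0,0],[0,0,-0.2],255],
])

```text
t: 6.1
tcp_pos: [0.4814, -0.161, 0.0197]
tcp_rot: [0.0, -0.187, 0.982, -0.0]
ft_force: [-1.6, 0.7, 3.2]
opening: 0.287
finger_force: 59.5
```

Emit:
play_rows([
  [[0,0,0],[0,0,0],180],
  [[0,0,0],[0,0,0],160],
  [[0,0,0],[0,0,0],130],
  [[0,0,0],[0,0,0],100],
  [[0,0,0],[0,0,0],90],
  [[0,0,0],[0,0,0],90],
  [[0,0,0],[0,0,0],90],
  [[0,0,0],[0,0,0],90],
])

```text
t: 6.9
tcp_pos: [0.4813, -0.161, 0.0193]
tcp_rot: [-0.0, -0.187, 0.982, -0.0]
ft_force: [-0.3, 0.3, -0.1]
opening: 0.648
finger_force: 0.0
```

Emit:
play_rows([
  [[0,0,0],[0,0,1.5],90],
  [[0,0,0],[0,0,4],90],
  [[0,0,0],[0,0,8],90],
  [[0,0,0],[0,0,12],90],
  [[0,0,0],[0,0,16],90],
  [[0,0,0],[0,0,18],90],
  [[0,0,0],[0,0,18],90],
])

```text
t: 7.6
tcp_pos: [0.4833, -0.1612, 0.2031]
tcp_rot: [0.004, -0.187, 0.982, -0.001]
ft_force: [-0.6, -0.5, -0.1]
opening: 0.647
finger_force: 0.0
```

```bash
python3 - <<'E'
from h import *
c=read_camera("wrist"); P=pts(c); im=c["color"].astype(int)
m=(im[...,2]>im[...,1]+70)&(im[...,0]<110)&(P[...,2]>.03)&(np.hypot(P[...,0]-.481,P[...,1]+.161)<.05)
q=P[m]; print(len(q),q.mean(0),q.max(0)); t=q[:,2]
print(q[t>t.max()-.008].mean(0),q[t<t.min()+.006].mean(0))
cv2.imwrite("pics/w3.png",c["color"]); print(status.get_state()["tcp_pos"])
E
```

```text
145 [ 0.47964611 -0.16244093  0.06322272] [ 0.48761165 -0.15481685  0.08125026]
[ 0.48125119 -0.16108802  0.07776624] [ 0.47863547 -0.16253734  0.05720107]
[ 0.48187297 -0.16087346  0.20070001]
```

View pics/w3.png

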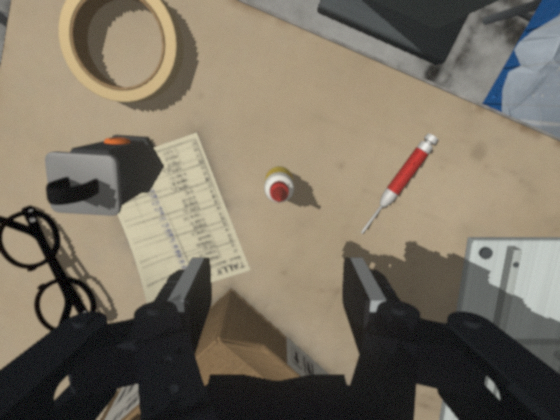

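The bottle stands upright and free (wrist 278,188; tip z 0.081 at (0.481,-0.161)), and the driver and the other things are untouched. Next is the bar.

Emit:
play_rows([
  [[0,0,8],[0,3,2],90],
  [[0,0,16],[0,7,2],90],
  [[0,0,24],[0,11,2],90],
  [[0,0,32],[0,15,2],90],
  [[0,0,40],[1,19,2],90],
  [[0,0,48],[2,23,2],90],
  [[0,0,56],[4,27,2],90],
  [[0,0,64],[6,30,2],90],
  [[0,0,72],[7.2,31.2,2],90],
  [[0,0,80],[7.2,31.2,2],90],
])

```text
t: 8.65
tcp_pos: [0.5537, 0.1528, 0.2163]
tcp_rot: [0.002, 0.777, -0.63, -0.001]
ft_force: [0.1, -1.1, 0.2]
opening: 0.646
finger_force: 0.0
```

Emit:
play_rows([
  [[0,0,8],[0,0,-2],90],
  [[0,0,10],[0,0,-4],90],
  [[0,0,10],[0,0,-5],90],
  [[0,0,10],[0,0,-5],90],
  [[0,0,10],[0,0,-5],90],
])

```text
t: 9.15
tcp_pos: [0.5535, 0.151, 0.1692]
tcp_rot: [0.0, 0.827, -0.563, 0.0]
ft_force: [-0.6, 0.4, -0.9]
opening: 0.646
finger_force: 0.0
```

```bash
python3 - <<'E'
from h import *
c=read_camera("wrist"); P=pts(c); im=c["color"].astype(int)
pickle.dump(c,open("w4.pkl","wb"))
s=status.get_state(); t=s["tcp_rot"]; m=R.from_quat([t[1],t[2],t[3],t[0]]).as_matrix(); print(s["tcp_pos"],fix(s["tcp_pos"]),s["q"],np.degrees(np.arctan2(m[1,1],m[0,1])))
d=(im.max(-1)<60)&(P[...,2]>.068)&(P[...,2]<.084)
b=P[d]; bf=(b[:,:2]-O)@RM; k=np.hypot(bf[:,0]+.03,bf[:,1])<.06; print(k.sum(),np.percentile(bf[k],[2,50,98],axis=0))
cv2.imwrite("pics/w4.png",c["color"])
E
```

```text
[0.55378811 0.15114087 0.16983859] [-0.02972661  0.00162892] [ 5.48749458e-01  3.49646642e-01 -2.09766697e-01  4.65422630e-04
 -1.01051218e+00 -1.73908463e-01] -158.50902508270576
1383 [[-0.03582792 -0.03171438]
 [-0.03097533  0.00328198]
 [-0.026331    0.0374383 ]]
```

View pics/w4.png

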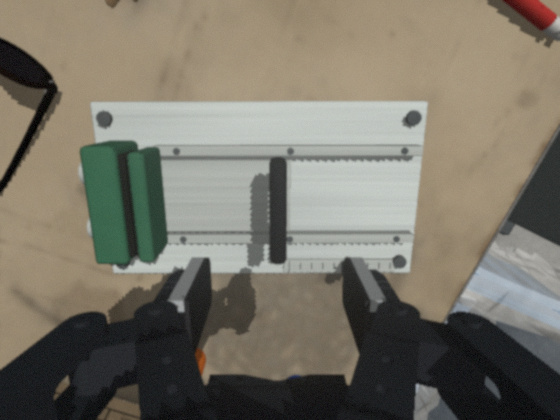

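The wrist view shows the bar at (278,210), upright in the image between the finger tips at (195,275) and (360,275), so it is well aligned. I'll go down and close.

Emit:
play_rows([
  [[0,0,0],[-0.1,0.1,-3],90],
  [[0,0,0],[-0.1,0.1,-6],90],
  [[0,0,0],[-0.1,0.1,-8.5],90],
  [[0,0,0],[-0.1,0.1,-10.5],90],
  [[0,0,0],[-0.1,0.1,-12.2],90],
  [[0,0,0],[-0.1,0.1,-12.2],90],
  [[0,0,0],[-0.1,0.1,-12.2],90],
])

```text
t: 9.9
tcp_pos: [0.5531, 0.1524, 0.0483]
tcp_rot: [-0.001, 0.827, -0.563, 0.0]
ft_force: [0.2, -1.1, -0.0]
opening: 0.643
finger_force: 0.0
```

Emit:
play_rows([
  [[0,0,0],[0,0,0],130],
  [[0,0,0],[0,0,0],160],
  [[0,0,0],[0,0,0],190],
  [[0,0,0],[0,0,0],210],
  [[0,0,0],[0,0,0],230],
  [[0,0,0],[0,0,0],255],
  [[0,0,0],[0,0,0],255],
  [[0,0,0],[0,0,0],255],
  [[0,0,0],[0,0,0],255],
])

```text
t: 10.8
tcp_pos: [0.5524, 0.1521, 0.0479]
tcp_rot: [-0.0, 0.827, -0.563, 0.0]
ft_force: [-3.3, 0.3, 4.6]
opening: 0.126
finger_force: 59.8
```

```bash
python3 - <<'E'
from h import *
s=status.get_state(); print(s["tcp_pos"],fix(s["tcp_pos"]),s["ft_force"],s["opening"],s["finger_force"])
c=pickle.load(open("d0.pkl","rb"))["top"]
for z in(.0275,.03,.04): print(fix(ray(c,180+208/5.5,145+450/4.95,z)))
print([fix(s_) for s_ in [ray(pickle.load(open("w1.pkl","rb")),326,v,z) for v in(198,200,202) for z in(.02,.0275)]])
E
```

```text
[0.55237108 0.15209281 0.04790669] [-0.03069567  0.0030343 ] [-3.25605446  0.2823353   4.57948609] 0.12626954955804848 59.79745030403137
[-0.09234469  0.06705517]
[-0.09281384  0.0668871 ]
[-0.09469047  0.06621482]
[array([-0.0969402 ,  0.06231227]), array([-0.0988131 ,  0.06125441]), array([-0.0948637 ,  0.06239204]), array([-0.0967806 ,  0.06133249]), array([-0.09278079,  0.06247206]), array([-0.09474181,  0.06141081])]
```

Emit:
play_rows([
  [[0,0,0],[-0.93,-0.37,0],255],
  [[0,0,0],[-1.86,-0.73,0],255],
  [[0,0,0],[-2.79,-1.1,0],255],
  [[0,0,0],[-3.72,-1.47,0],255],
  [[0,0,0],[-4.65,-1.83,0],255],
  [[0,0,0],[-5.4,-2.13,0],255],
  [[0,0,0],[-5.4,-2.13,0],255],
  [[0,0,0],[-5.4,-2.13,0],255],
])

```text
t: 11.6
tcp_pos: [0.5027, 0.1325, 0.048]
tcp_rot: [-0.004, 0.827, -0.562, 0.003]
ft_force: [11.3, -0.1, -5.7]
opening: 0.129
finger_force: 59.2
```

```bash
python3 - <<'E'
from h import *
s=status.get_state(); print(s["tcp_pos"],fix(s["tcp_pos"]),s["ft_force"],s["opening"],s["finger_force"])
D={n:read_camera(n) for n in("scene","top","wrist")}; pickle.dump(D,open("d5.pkl","wb"))
up=lambda a,f: cv2.resize(a,None,fx=f,fy=f,interpolation=cv2.INTER_CUBIC)
a=up(D["scene"]["color"][255:305,205:305],8)[:,:800]   # 800x400
w=D["wrist"]["color"][235:300,220:420]; w=up(w,3)   # 600x195
out=np.zeros((600,800,3),np.uint8); out[:400]=a; out[400:595,:600]=w
t=up(D["top"]["color"][215:260,195:240],4.4); out[400:598,600:798]=t[:198,:198]
cv2.imwrite("pics/m5.png",out)
E
```

```text
[0.5026664  0.132492   0.04795201] [-0.0841255   0.00303284] [11.27325855 -0.12974124 -5.68727883] 0.1290771524903575 59.18895900249481
```

View pics/m5.png

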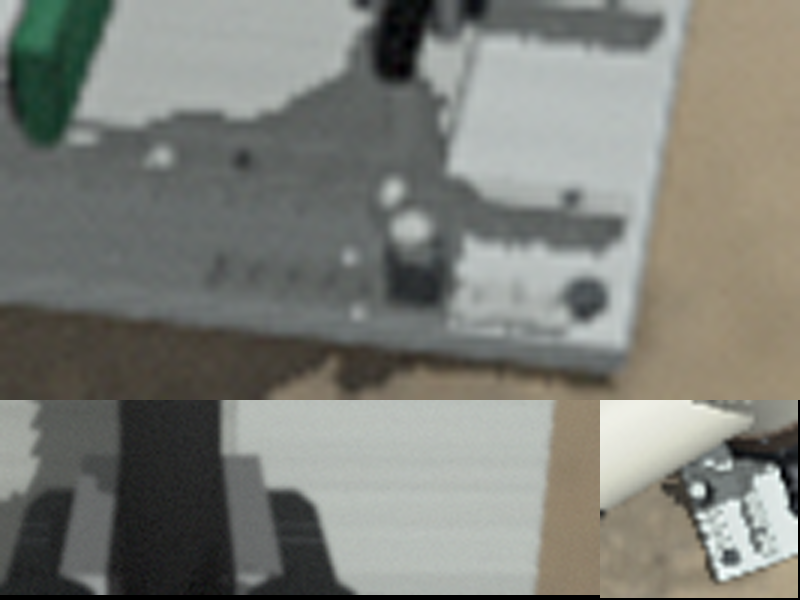

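```bash
cat >> h.py <<'E'
def proj(c,x,y,z):
    w=np.r_[RM@[x,y]+O,z]; d=rm(c).T@(w-np.array(c["origin"])); return np.array([d[0]/d[2]*c["fx"]+c["cx"],d[1]/d[2]*c["fy"]+c["cy"]])
E
python3 - <<'E'
from h import *
D=pickle.load(open("d5.pkl","rb")); c=D["scene"]
f=lambda *p:((proj(c,*p)-[205,255])*8).round(0)
for n,p in dict(NLcorner=(-.15,.075,.012),screwNL=(-.138,.063,.014),stripNear=(-.14,.041,.024),barL=(-.0838,.038,.068),ptr=(-.0838,.058,.0275),ptr_root=(-.0838,.041,.0275),tip95=(-.095,.06,.0275),tip90=(-.09,.06,.0275),blkN=(-.1,.073,.012),blkF=(-.086,.073,.012),screwtop=(-.093,.067,.042)).items(): print(n,f(*p))
E
```

```text
NLcorner [622. 332.]
screwNL [584. 285.]
stripNear [604. 197.]
barL [390.  54.]
ptr [383. 214.]
ptr_root [396. 165.]
tip95 [423. 225.]
tip90 [405. 223.]
blkN [435. 304.]
blkF [383. 297.]
screwtop [408. 209.]
```

Scene crop: the block spans x 388–442 with its screw at (410,228), which matches fixture x ≈ -0.094. A lit part of the pointer shows at (392,190), so the slide is about 53 mm out. It needs about 10.5 mm more.

Emit:
play_rows([
  [[0,0,0],[-0.4,-0.16,0],255],
  [[0,0,0],[-0.8,-0.32,0],255],
  [[0,0,0],[-1.02,-0.4,0],255],
  [[0,0,0],[-1.02,-0.4,0],255],
  [[0,0,0],[-1.02,-0.4,0],255],
  [[0,0,0],[-1.02,-0.4,0],255],
])

```text
t: 12.35
tcp_pos: [0.4932, 0.1288, 0.048]
tcp_rot: [-0.005, 0.827, -0.562, 0.003]
ft_force: [11.5, -2.1, -7.2]
opening: 0.132
finger_force: 59.0
```

```bash
python3 - <<'E'
from h import *
s=status.get_state(); print(s["tcp_pos"],fix(s["tcp_pos"]),s["ft_force"],s["opening"],s["finger_force"])
D={n:read_camera(n) for n in("scene","top","wrist")}; pickle.dump(D,open("d6.pkl","wb"))
c=D["scene"]; a=c["color"][255:297,225:281]
g=np.clip(a.astype(float)*1.6,0,255).astype(np.uint8)
cv2.imwrite("pics/m6.png",cv2.resize(g,None,fx=14,fy=14,interpolation=cv2.INTER_CUBIC))
X=fix(s["tcp_pos"])[0]
for p in [(X,.058,.0275),(X,.041,.0275),(-.0935,.059,.0275),(-.138,.063,.014),(X,.038,.068)]: print(((proj(c,*p)-[225,255])*14).round())
# bar end from scene depth
for n in("scene","wrist"):
    P=pts(D[n]); im=D[n]["color"]; F=(P[...,:2]-O)@RM
    m=(im.max(-1)<60)&(P[...,2]>.060)&(P[...,2]<.080)&(abs(F[...,0]-X)<.03)&(F[...,1]>.018)&(F[...,1]<.045); q=F[m]; print(n,m.sum(),np.percentile(q,[5,50,95],axis=0) if m.sum() else "")
E
```

```text
[0.493182   0.12875198 0.04795706] [-0.09432067  0.00303267] [11.54439274 -2.07822183 -7.21839013] 0.13238923559116914 59.04177725315094
[459. 383.]
[481. 296.]
[452. 387.]
[741. 499.]
[472. 102.]
scene 66 [[-0.09934787  0.018857  ]
 [-0.09523485  0.034687  ]
 [-0.09005474  0.0429838 ]]
wrist 1139 [[-0.10023692  0.01884206]
 [-0.09491787  0.02602317]
 [-0.08956517  0.03351662]]
```

View pics/m6.png

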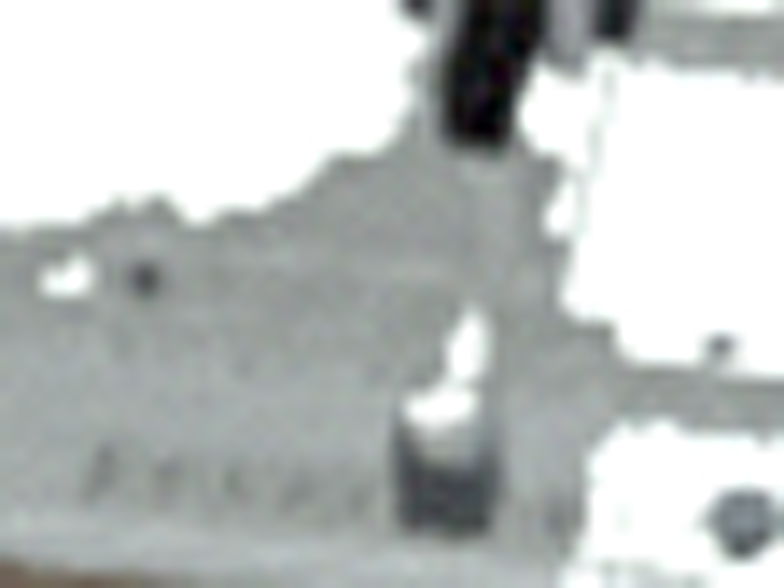

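The lit pointer at (468,345) runs straight into the index block (centre x≈447). Both work out to fixture x ≈ -0.094 within about 1.5 mm. I'll hold it there.

Emit:
play_rows([
  [[0,0,0],[0,0,0],255],
  [[0,0,0],[0,0,0],255],
  [[0,0,0],[0,0,0],255],
  [[0,0,0],[0,0,0],255],
  [[0,0,0],[0,0,0],255],
  [[0,0,0],[0,0,0],255],
  [[0,0,0],[0,0,0],255],
  [[0,0,0],[0,0,0],255],
  [[0,0,0],[0,0,0],255],
  [[0,0,0],[0,0,0],255],
])

```text
t: 13.5
tcp_pos: [0.4932, 0.1288, 0.0479]
tcp_rot: [-0.005, 0.827, -0.562, 0.003]
ft_force: [12.3, -0.2, -6.4]
opening: 0.13
finger_force: 59.0
```

Emit:
play_rows([
  [[0,0,0],[0,0,0],255],
  [[0,0,0],[0,0,0],255],
  [[0,0,0],[0,0,0],255],
  [[0,0,0],[0,0,0],255],
  [[0,0,0],[0,0,0],255],
  [[0,0,0],[0,0,0],255],
  [[0,0,0],[0,0,0],255],
  [[0,0,0],[0,0,0],255],
  [[0,0,0],[0,0,0],255],
  [[0,0,0],[0,0,0],255],
])

```text
t: 14.5
tcp_pos: [0.4932, 0.1287, 0.0479]
tcp_rot: [-0.005, 0.827, -0.562, 0.003]
ft_force: [11.8, 0.0, -6.7]
opening: 0.13
finger_force: 59.0
```

Emit:
play_rows([
  [[0,0,0],[0,0,0],255],
  [[0,0,0],[0,0,0],255],
  [[0,0,0],[0,0,0],255],
  [[0,0,0],[0,0,0],255],
  [[0,0,0],[0,0,0],255],
  [[0,0,0],[0,0,0],255],
  [[0,0,0],[0,0,0],255],
  [[0,0,0],[0,0,0],255],
  [[0,0,0],[0,0,0],255],
  [[0,0,0],[0,0,0],255],
])

```text
t: 15.5
tcp_pos: [0.4932, 0.1288, 0.0479]
tcp_rot: [-0.005, 0.827, -0.562, 0.003]
ft_force: [12.5, -0.3, -6.8]
opening: 0.127
finger_force: 59.0
```

Emit:
play_rows([
  [[0,0,0],[0,0,0],255],
  [[0,0,0],[0,0,0],255],
  [[0,0,0],[0,0,0],255],
  [[0,0,0],[0,0,0],255],
  [[0,0,0],[0,0,0],255],
])

```text
t: 16.0
tcp_pos: [0.4932, 0.1287, 0.0479]
tcp_rot: [-0.005, 0.827, -0.562, 0.003]
ft_force: [12.2, -0.9, -6.3]
opening: 0.134
finger_force: 59.0
```

```bash
python3 - <<'E'
from h import *
s=status.get_state(); print(s["t"],fix(s["tcp_pos"]),s["opening"],s["finger_force"]); 
P=pts(read_camera("wrist")); 
if abs(fix(s["tcp_pos"])[0]+.0942)<.002: print(ticket.sign_off())
E
```

```text
16.0 [-0.09431748  0.00301525] 0.13427326434977946 59.04220461845398
the job is handed in; nothing more can be done
None
```

The job is handed in with no verdict shown: the glue bottle stands upright on the table at about (0.481, -0.161), and the slide is pulled about 64 mm with its pointer within an estimated 1.5 mm of the index point, held for over 3 s and still gripped.

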